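# Let two tall cans down from the gravity can rack

## Robot

A 6-joint arm with a two-finger parallel gripper is mounted at the origin on the work surface. World frame = base frame: x ahead of the robot, y to its left, z up, the work surface at z = 0. Lengths are in m, angles in rad, forces in N, time in s.
With the tool pointing down it reaches from about 0.3 to 0.825 m from the base axis. Payload 5.4 kg.
Tool frame: the origin (TCP) lies at the very end of the fingers, on their centre line; the grasp point (between the pads) lies 19 mm behind it (ctrl.grip_point_offset is the x of the grasp point in the tool frame, in m); x points along the fingers, z is the direction in which the jaws open and shut, and the axes are right-handed (so a half turn about x gives the same grasp; the last joint's range is limited). The gripper opens to 92 mm and grips with 3 to 60 N. Pads are 20 mm wide; open, the fingers measure 128 mm over their backs; the gripper's body (75 mm by 189 mm) begins 69 mm behind the grasp point.
Start: joints at [0.935, 0.158, 1.597, -0, 1.386, -0.21], TCP at [0.238, 0.524, 0.215] pointing down, gripper open.
Joint ranges: [-2.91, 2.91], [-0.94, 2.29], [0.18, 2.7], [-1.29, 4.43], [0.17, 2.64], [-3, 3]. Speed limits (rad/s): [2.57, 2.57, 3.14, 3.14, 3.14, 3.14].

## Interface

Orientations are given as [roll, pitch, yaw] about the fixed x, y, z axes, in that order (R = Rz(yaw) Ry(pitch) Rx(roll)).
In Python, from bench import ctrl gives the robot as it stands. The module is installed in compiled form; this text tells all that it offers.
- The arm moves only by the tool carry_out, never from a script. Its argument "steps" is one flat list of numbers, 7 for each row, row after row: the shift along the tool's x, y, z in mm, then the turn, a rotation vector about the tool's x, y, z in rad, then the opening, from 0 (shut) to 1 (fully open). In form: [dx, dy, dz, rx, ry, rz, claw, dx, dy, dz, rx, ry, rz, claw, ...]. A call has 1 to 20 rows; each row is the pose to reach, as a shift and turn from the pose commanded when the call began, along the tool's axes at that moment; what a row does not reach only later rows make up. A row lasts 1/10 s, in which the tool goes at most 50 mm and 8.59 degrees, less where a joint would pass 70% of its speed; a pose out of reach is approached as far as the arm can. A call with a gripper value outside its range is refused whole. The fingers move at their own pace and stop on an object; "grip_force" is the grip in N (left out, the last holds). Time passes only in rows, so rows that repeat a pose let the fingers close. It gives the time, the measured TCP pose, the force and the opening at its end, in the units of the state.
- ctrl.sense(): the state, without advancing time (a new reading comes with each control period).
- ctrl.get_image(name): name is "side" or "top" or "wrist"; returns the picture (400x640x3 uint8, red, green, blue); there is no depth.
- ctrl.get_calibration(name): a dict with "mtx" (3x3 intrinsics, pixels), "view" (4x4, takes a point from world to camera coordinates). Camera axes: x right, y up, looking along -z (the intrinsics and any distortion apply to the point x, -y, -z); pixel columns grow to the right and rows downward; lengths in m; the calibration is good to about 2 mm. A picture is of the moment at which its call begins: read the wrist's pose just before it. get_calibration takes no time and is no camera call; for the wrist camera it gives the pose at the moment of the call.
- ctrl.close_job(): hands the job in, once; it reports no verdict.
The state is a dict: "t": time; "joints": joint angles; "dq": joint speeds; "joint_efforts": joint torques, N m; "ee_pos": TCP position; "tcp_rot": TCP orientation; "force": force on the tool from outside, world axes, zero at the start; "ft_torque": the same for the moment, N m; "finger_gap": finger opening in m.
Only numpy, scipy, OpenCV 4.12 (cv2) and the standard library are available. Lean on these libraries where they do the work, as an engineer would, in place of code of your own. Each camera call takes 0.05 s, during which the arm holds its last target.

## Task

Two of the tall half-litre cans are wanted from their rack, let down one at a time: press the rack's thumb paddle right down with the fingers, keep it down until a can has rolled out under the gate into the front tray, then let the paddle right up so that the next can rolls down to the gate; do this twice. Finish with two tall cans lying in the front tray, the third waiting behind the closed gate, the paddle up and the hand clear. Do not touch the cans themselves, and leave the rack of short cans and everything else on the bench alone.

Things in the scene. Friction and masses are not known exactly. Their poses are not given: they have to be found in the camera images.
- tall_rack: gravity rack of the tall cans (66 dia x 168 mm), fixed: grey steel sides, wire rails, 191 mm wide, 360 long. Cans lie crosswise and roll down towards the robot. Origin on the bench under the gate; x up the runway, away from the robot, y to the left, z up. Rails rise 0.13 rad to +x. The front tray, for two cans, is x -145 to 0 mm; pivot rod at x 23, z 154 mm
- short_rack: gravity rack of the short cans (66 dia x 115 mm), fixed: grey steel sides, wire rails, 138 mm wide, 360 long. Cans lie crosswise and roll down towards the robot. Origin on the bench under the gate; x up the runway, away from the robot, y to the left, z up. Rails rise 0.13 rad to +x. The front tray, for two cans, is x -145 to 0 mm; pivot rod at x 23, z 154 mm
- tall_rocker (a joint): tall rack's rocker, rad: 0 at rest (paddle up, gate down, spring-held), grows as the paddle is pressed, 0.62 at the stop. Above 0.55 the gate lets one can under while a bar drops in front of the next; let go, it springs back to below 0.1 and the next can rolls to the gate in about 0.5 s. Takes 5 N at first, up to 9 N on the way
- tall_paddle (a point): middle of the top face of the tall rack's thumb paddle, a rubber-faced plate 44 mm square at the rocker's raised rear end, above the 2nd can. At rest at x 83, y 0, z 198 mm in the rack's frame, rising 0.35 rad to the rear; at the stop 43 mm lower, 14 mm further to the rear, dipping 0.27 rad, just clear of the cans
- short_rocker (a joint): short rack's rocker, rad: 0 at rest (paddle up, gate down, spring-held), grows as the paddle is pressed, 0.62 at the stop. Above 0.55 the gate lets one can under while a bar drops in front of the next; let go, it springs back to below 0.1 and the next can rolls to the gate in about 0.5 s. Takes 5 N at first, up to 9 N on the way
- short_paddle (a point): middle of the top face of the short rack's thumb paddle, a rubber-faced plate 44 mm square at the rocker's raised rear end, above the 2nd can. At rest at x 83, y 0, z 198 mm in the rack's frame, rising 0.35 rad to the rear; at the stop 43 mm lower, 14 mm further to the rear, dipping 0.27 rad, just clear of the cans
- tall_can1: tall can, 66 mm diameter, 168 mm long, about 530 g, number 1 from the gate; origin at its middle. Resting behind the gate it is at x = 29, z = 92 mm in the rack's frame; the places behind are 66 mm apart; in the front tray the first can stops at x = -115 and the second at x = -50 mm
- tall_can2: tall can, 66 mm diameter, 168 mm long, about 530 g, number 2 from the gate; origin at its middle. Resting behind the gate it is at x = 29, z = 92 mm in the rack's frame; the places behind are 66 mm apart; in the front tray the first can stops at x = -115 and the second at x = -50 mm
- tall_can3: tall can, 66 mm diameter, 168 mm long, about 530 g, number 3 from the gate; origin at its middle. Resting behind the gate it is at x = 29, z = 92 mm in the rack's frame; the places behind are 66 mm apart; in the front tray the first can stops at x = -115 and the second at x = -50 mm
- short_can1: short can, 66 mm diameter, 115 mm long, about 380 g, number 1 from the gate; origin at its middle. Resting behind the gate it is at x = 29, z = 92 mm in the rack's frame; the places behind are 66 mm apart
- short_can2: short can, 66 mm diameter, 115 mm long, about 380 g, number 2 from the gate; origin at its middle. Resting behind the gate it is at x = 29, z = 92 mm in the rack's frame; the places behind are 66 mm apart
- short_can3: short can, 66 mm diameter, 115 mm long, about 380 g, number 3 from the gate; origin at its middle. Resting behind the gate it is at x = 29, z = 92 mm in the rack's frame; the places behind are 66 mm apart
- coupler: steel keg coupler standing between the racks, 62 mm base, 98 mm tall, black handle reaching about 92 mm from its axis along its own -x; origin under its base
- keg_cap: white plastic keg cap lying flat between the racks, 66 mm diameter, 16 mm high; origin under its middle
- spanner: steel spanner 200 mm long, lying flat on the left; origin under its middle
- cleaner: white bottle of line cleaner, 72 mm diameter, 190 mm tall, on the left at the back; origin under its base
- tumbler: empty beer glass, 80 mm diameter, 130 mm tall, on the right; origin under its base
- tape: blue roll of tape lying flat on the right, 96 mm diameter, 24 mm high; origin under its middle
- growler: brown glass bottle, 84 mm diameter, 200 mm tall, on the right near the robot; origin under its base
Not all that is in view belongs to the job. Leave any blue look-alike of the tall_can2 alone.

How it is judged:
By the outcome, as a careful person would: the job done as asked, in the order asked, and still so for the second after the job is handed in, with the robot touching nothing.
It also fails if it takes over 38 s, if anything falls off the work surface, if the arm or the gripper's body presses on something with over 40 N, if the wrist force passes 120 N, or if a joint passes its speed limit or range.

## Working session

There is one attempt and no reset: what is moved stays moved. The work goes in short steps, Python scripts to look and compute and a tool call to move; the robot and the scene stay as the last step left them, time stands still between calls to the robot, and variables do not carry over. Pictures are saved under pics/ and viewed, and the job is handed in when it is done.

Besides the shell and the picture viewer there is one more tool, called after "Request:" in YAML: its name, and indented under it one key for each argument. carry_out: Moves the arm, as the interface text tells. Its arguments: {"type":"object","properties":{"steps":{"type":"array","items":{"type":"number"}},"grip_force":{"type":"number"}},"required":["steps"]}

```bash
mkdir -p pics
python3 - <<'E'
from bench import ctrl
import cv2,numpy as np
s=ctrl.sense();print(s)
for n in("side","top","wrist"):
    c=ctrl.get_calibration(n);print(n,c)
    cv2.imwrite(f"pics/{n}0.png",ctrl.get_image(n)[:,:,::-1])
print(ctrl.grip_point_offset)
E
```

```text
{'t': 0.0, 'joints': array([ 9.34930754e-01,  1.59013346e-01,  1.59823940e+00,  8.20016808e-06,
        1.38621349e+00, -2.10082818e-01]), 'dq': array([-1.04119942e-03, -7.88882918e-04, -5.18358956e-04, -1.23623677e-03,
       -1.02592482e-03,  9.40880293e-05]), 'joint_efforts': array([-2.09283244e-04, -3.85572875e+01, -3.22107625e+01,  6.99977973e-02,
        3.78191925e-02, -1.52083835e-04]), 'ee_pos': array([0.23711727, 0.5231364 , 0.21363541]), 'tcp_rot': array([ 2.92720899,  1.56892273, -2.21096426]), 'force': array([-0.85264035, -0.60623696, -0.57165251]), 'ft_torque': array([ 0.02312975,  0.03030955, -0.0250017 ]), 'finger_gap': 0.09187641006407085}
side {'mtx': array([[371.96728498,   0.        , 315.38423625],
       [  0.        , 371.96728498, 203.23634189],
       [  0.        ,   0.        ,   1.        ]]), 'view': array([[ 9.75515652e-01, -2.19927910e-01,  9.63298802e-04,
        -4.24131888e-01],
       [ 1.06610651e-01,  4.76705793e-01,  8.72574212e-01,
        -1.74456442e-01],
       [-1.92362633e-01, -8.51107103e-01,  4.88480620e-01,
        -1.06193347e+00],
    
[... 426 characters left out ...]
,
       [-7.20441533e-02,  2.16088237e-04,  9.97401420e-01,
        -1.26093035e+00],
       [ 0.00000000e+00,  0.00000000e+00,  0.00000000e+00,
         1.00000000e+00]])}
wrist {'mtx': array([[321.80783463,   0.        , 324.07397486],
       [  0.        , 321.80783463, 196.34648585],
       [  0.        ,   0.        ,   1.        ]]), 'view': array([[ 4.13683421e-01,  9.10420558e-01, -6.59939862e-04,
        -5.74279399e-01],
       [-8.84257852e-01,  4.01622685e-01, -2.38300796e-01,
         2.70494869e-02],
       [-2.16688896e-01,  9.91646453e-02,  9.71191173e-01,
        -3.88642579e-01],
       [ 0.00000000e+00,  0.00000000e+00,  0.00000000e+00,
         1.00000000e+00]])}
-0.0187
```

View pics/side0.png

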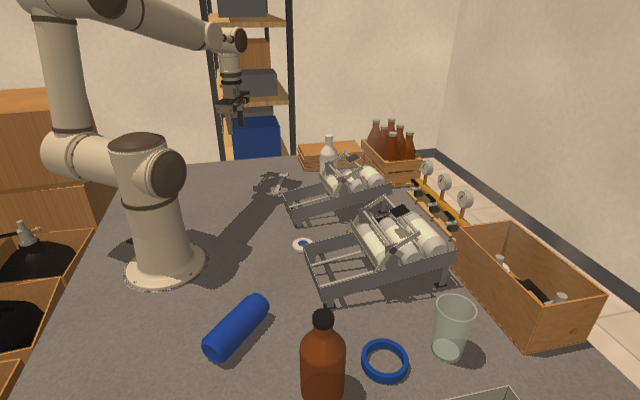

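View pics/top0.png

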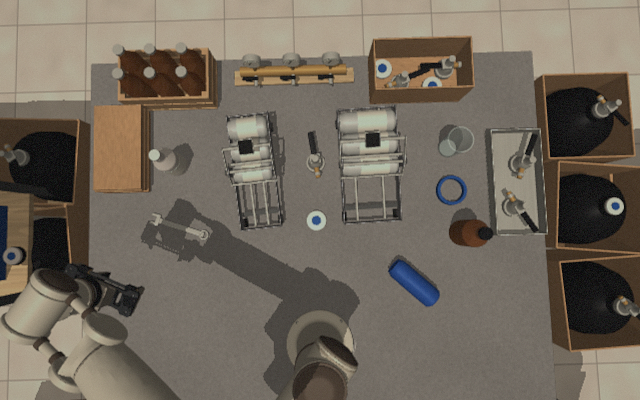

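View pics/wrist0.png

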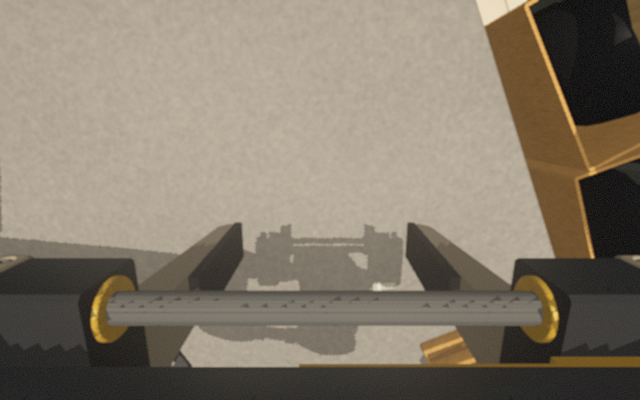

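The candidates for the paddle are the black squares at top (373,140), on the wide right rack about 65 px across, and top (246,147), on the narrow left rack about 48 px across. 191 mm and 138 mm should come to roughly 66 and 48 px, so the right rack is the tall one. The blue can at top (413,283) is a look-alike and stays where it is. I'll check with a close crop and measure.

```bash
cat > h.py <<'E'
import numpy as np,cv2
from bench import ctrl
def ray(n,px,C=None):
    C=C or ctrl.get_calibration(n);K=C["mtx"];V=C["view"]
    p=np.linalg.inv(K)@np.array([px[0],px[1],1.]);d=np.array([p[0],-p[1],-p[2]])
    R=V[:3,:3];return -R.T@V[:3,3],R.T@d/np.linalg.norm(d)
def onz(n,px,z):
    o,d=ray(n,px);return o+d*(z-o[2])/d[2]
def tri(a,b):
    (o1,d1),(o2,d2)=a,b
    s=np.linalg.lstsq(np.c_[d1,-d2],o2-o1,rcond=None)[0]
    p,q=o1+s[0]*d1,o2+s[1]*d2;return (p+q)/2,np.linalg.norm(p-q)
def proj(n,P):
    C=ctrl.get_calibration(n);c=C["view"]@np.r_[P,1.];v=C["mtx"]@np.array([c[0],-c[1],-c[2]]);return v[:2]/v[2]
E
python3 - <<'E'
import cv2,numpy as np
t=cv2.imread("pics/top0.png");s=cv2.imread("pics/side0.png")
a=cv2.resize(t[95:235,210:420],None,fx=3.7,fy=3.7,interpolation=cv2.INTER_CUBIC);cv2.imwrite("pics/tc.png",a)
b=cv2.resize(s[140:310,270:460],None,fx=3.5,fy=3.5,interpolation=cv2.INTER_CUBIC);cv2.imwrite("pics/sc.png",b)
for n,im,rois in(("top",t,((360,390,125,155),(230,262,132,162))),("side",s,((380,420,200,225),))):
  for (x0,x1,y0,y1) in rois:
    m=(im[y0:y1,x0:x1].max(2)<45).astype(np.uint8)
    k,l,st,c=cv2.connectedComponentsWithStats(m)
    for i in range(1,k):
        if st[i,4]>15: print(n,c[i]+[x0,y0],st[i])
E
```

```text
top [372.22981366 139.33540373] [  6   8  13  14 161]
top [244.96385542 146.57228916] [  8   8  15  14 166]
side [399.078125 210.4375  ] [ 10   5  19  12 128]
```

View pics/tc.png

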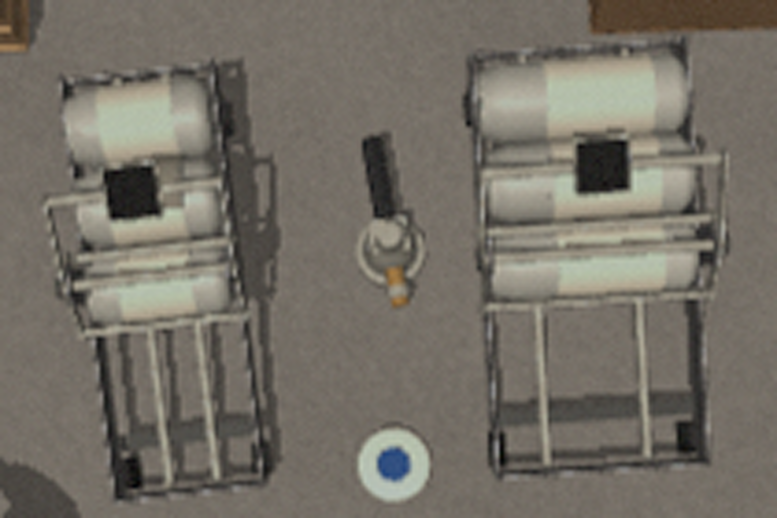

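View pics/sc.png

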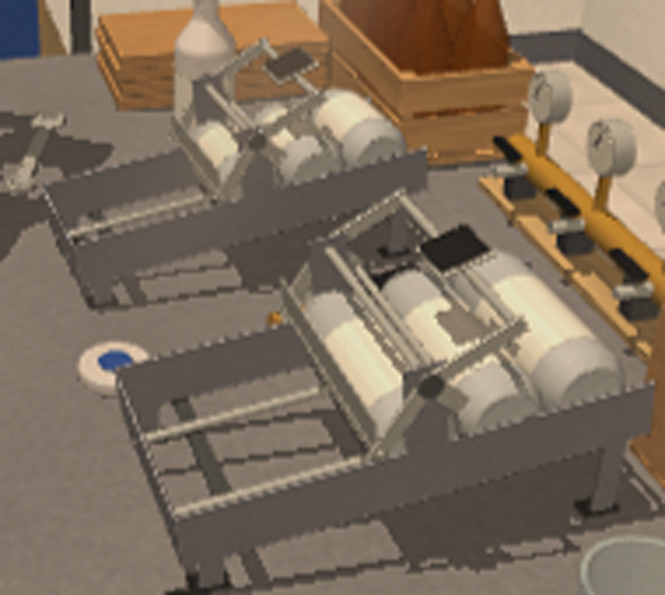

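```bash
cat >> h.py <<'E'
from scipy.spatial.transform import Rotation as Ro
def Rnow(s): return Ro.from_euler('xyz',s["tcp_rot"]).as_matrix()
E
python3 - <<'E'
from h import *
p,g=tri(ray("top",(372.6,139.8)),ray("side",(399.6,211)));print("paddle",p,g, "top@198",onz("top",(372.6,139.8),.198),"side@198",onz("side",(399.6,211),.198))
q=lambda x,y:(210+(x+.5)/3.7-.5,95+(y+.5)/3.7-.5)
# crosswise bars -> yaw
for nm,a,b,z in(("tray front",(497,475),(706,462),.08),("rocker front",(490,307),(712,294),.12),("pivot",(487,233),(712,217),.154),("rear",(476,56),(685,42),.13)):
    A,B=onz("top",q(*a),z),onz("top",q(*b),z);d=A-B;print(nm,A,B,np.linalg.norm(d),"yaw",np.arctan2(-d[0],d[1]))
s=ctrl.sense();R=Rnow(s);print(R)
E
```

```text
paddle [ 0.61369238 -0.17103005  0.19589958] 0.00038799079908529544 top@198 [ 0.61303354 -0.17065645  0.198     ] side@198 [ 0.61220496 -0.17429702  0.198     ]
tray front [ 0.38216154 -0.08919483  0.08      ] [ 0.38777106 -0.26372635  0.08      ] 0.1746216434507254 yaw 0.03212941125304081
rocker front [ 0.5181047  -0.08566348  0.12      ] [ 0.52330662 -0.26640823  0.12      ] 0.18081959504846495 yaw 0.028772548138735036
pivot [ 0.57279845 -0.08316178  0.154     ] [ 0.58021871 -0.26179386  0.154     ] 0.17878613307145633 yaw 0.04151546237941485
rear [ 0.72325266 -0.08067221  0.13      ] [ 0.72970451 -0.25158663  0.13      ] 0.17103615203865866 yaw 0.03773108510430705
[[-8.54007293e-04 -9.10684827e-01  4.13100976e-01]
 [-1.12844498e-03  4.13101741e-01  9.10684181e-01]
 [-9.99998999e-01  3.11569209e-04 -1.38044962e-03]]
```

Checks: the paddle height measures 196–198 mm against 198 given. Rack yaw is about +0.034, and the tray front lies 145 mm ahead of the derived origin (0.530,-0.175). First I lift, then go above the paddle, turned so the jaws open across the rack, and close the fingers on the way.

Request:
carry_out:
  steps: [-45,0,0,0,0,0,1,-85,0,0,0,0,0,0.5,-85,-629,-479,-0.46,0,0,0,-85,-629,-479,-0.46,0,0,0,-85,-629,-479,-0.46,0,0,0,-85,-629,-479,-0.46,0,0,0,-85,-629,-479,-0.46,0,0,0,-85,-629,-479,-0.46,0,0,0,-85,-629,-479,-0.46,0,0,0,-85,-629,-479,-0.46,0,0,0,-85,-629,-479,-0.46,0,0,0,-85,-629,-479,-0.46,0,0,0,-85,-629,-479,-0.46,0,0,0,-85,-629,-479,-0.46,0,0,0,-85,-629,-479,-0.46,0,0,0,-85,-629,-479,-0.46,0,0,0,-85,-629,-479,-0.46,0,0,0,-85,-629,-479,-0.46,0,0,0,-85,-629,-479,-0.46,0,0,0,-85,-629,-479,-0.46,0,0,0]
  grip_force: 10

```text
t: 2.15
ee_pos: [0.6123, -0.1732, 0.2983]
tcp_rot: [0.948, 1.568, 2.552]
force: [0.1, 0.7, -0.8]
finger_gap: 0.0008
```

Run:
```python
from h import *
s=ctrl.sense();R=Rnow(s);print(s["t"],s["ee_pos"],s["joints"],s["force"],s["finger_gap"]);print(R.round(4))
c=ctrl.get_calibration("wrist")
im=ctrl.get_image("wrist")[:,:,::-1];cv2.imwrite("pics/w1.png",im)
for P in((.613,-.172,.198),s["ee_pos"]):print(proj("wrist",P))
e=np.array([.613,-.172,.215])-s["ee_pos"];print("tool shift to 215mm",R.T@e*1000)
```

```text
2.15 [ 0.61229846 -0.17321119  0.2982638 ] [-4.65394085e-01  2.80092890e-01  1.29187531e+00  2.94860727e-04
  1.57197858e+00 -2.06857521e+00] [ 0.09146672  0.7191391  -0.78931989] 0.0007540526192831556
[[-0.002  -0.9995 -0.0324]
 [ 0.0013 -0.0324  0.9995]
 [-1.      0.0019  0.0014]]
[324.24007541 196.65371425]
[322.54881594 237.88195782]
tool shift to 215mm [83.26377875 -0.90089331  1.07267275]
```

View pics/w1.png

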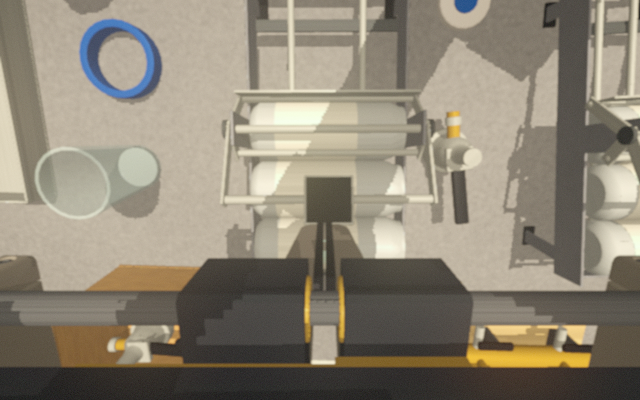

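The wrist view shows the paddle at (328,199) against a predicted (324,197), so about 2 mm further left. I'll press along the paddle's arc and hold.

Request:
carry_out:
  steps: [45,0,1,0,0,0,0,84,-1,2,0,0,0,0,92,-2,2,0,0,0,0,97,-2,2,0,0,0,0,105,-6,2,0,0,0,0,113,-9,2,0,0,0,0,121,-12,2,0,0,0,0,129,-14,2,0,0,0,0,134,-15,2,0,0,0,0,138,-15,2,0,0,0,0,138,-15,2,0,0,0,0,138,-15,2,0,0,0,0]

```text
t: 3.4
ee_pos: [0.63, -0.1704, 0.1637]
tcp_rot: [-1.87, 1.564, -0.265]
force: [4.0, 0.8, 6.1]
finger_gap: 0.0005
```

```bash
cat > look.py <<'E'
import sys
from h import *
s=ctrl.sense();print(s["t"],s["ee_pos"].round(4),s["force"].round(1),s["ft_torque"].round(2))
a=ctrl.get_image("side")[:,:,::-1];b=ctrl.get_image("top")[:,:,::-1]
A=cv2.resize(a[160:320,270:470],None,fx=2,fy=2.0,interpolation=cv2.INTER_CUBIC)
B=cv2.resize(b[90:250,220:420],None,fx=2,fy=2.,interpolation=cv2.INTER_CUBIC)
cv2.imwrite(f"pics/{sys.argv[1]}.png",np.hstack([A,B]))
E
python3 look.py l1
```

```text
3.4 [ 0.63   -0.1704  0.1637] [4.  0.8 6.1] [ 0.28 -0.62 -0.04]
```

View pics/l1.png

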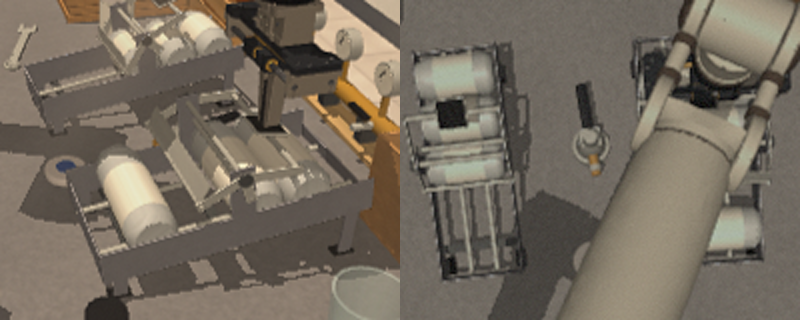

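Can 1 lies at the front of the tray and the next one is held. Now I let the paddle right up along the same arc and wait for the next can to roll down.

Request:
carry_out:
  steps: [-8,1,0,0,0,0,0,-16,2,0,0,0,0,0,-24,5,0,0,0,0,0,-32,8,0,0,0,0,0,-41,13,0,0,0,0,0,-60,14,0,0,0,0,0,-60,14,0,0,0,0,0,-60,14,0,0,0,0,0,-60,14,0,0,0,0,0,-60,14,0,0,0,0,0,-60,14,0,0,0,0,0,-60,14,0,0,0,0,0,-60,14,0,0,0,0,0,-60,14,0,0,0,0,0,-60,14,0,0,0,0,0]

```text
t: 5.0
ee_pos: [0.6134, -0.1704, 0.2216]
tcp_rot: [-2.439, 1.571, -0.834]
force: [0.0, -0.1, 0.2]
finger_gap: 0.0004
```

```bash
python3 look.py l2
```

```text
5.0 [ 0.6134 -0.1704  0.2216] [ 0.  -0.1  0.2] [ 0.02 -0.   -0.04]
```

View pics/l2.png

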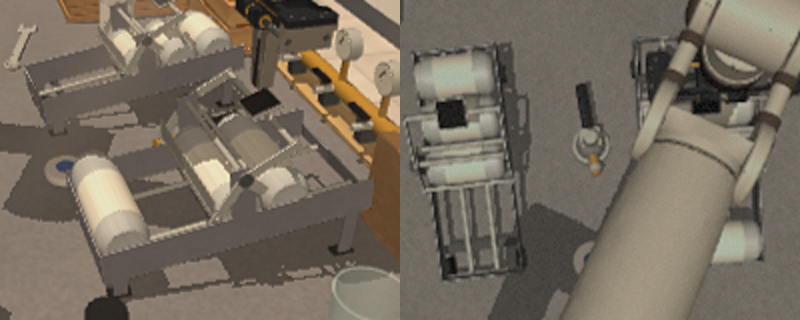

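The paddle is up, can 1 rests at the tray front, can 2 is at the gate and can 3 behind it. Second press, with a slightly longer hold.

Request:
carry_out:
  steps: [14,0,0,0,0,0,0,19,-1,0,0,0,0,0,27,-5,0,0,0,0,0,35,-8,0,0,0,0,0,43,-11,0,0,0,0,0,51,-13,0,0,0,0,0,56,-14,0,0,0,0,0,60,-14,0,0,0,0,0,60,-14,0,0,0,0,0,60,-14,0,0,0,0,0,60,-14,0,0,0,0,0,60,-14,0,0,0,0,0]

```text
t: 6.3
ee_pos: [0.6287, -0.1698, 0.1625]
tcp_rot: [-1.721, 1.568, -0.116]
force: [-0.2, 2.8, 6.1]
finger_gap: 0.0009
```

```bash
python3 look.py l3
```

```text
6.3 [ 0.6287 -0.1698  0.1625] [-0.2  2.8  6.1] [ 0.43 -0.   -0.05]
```

View pics/l3.png

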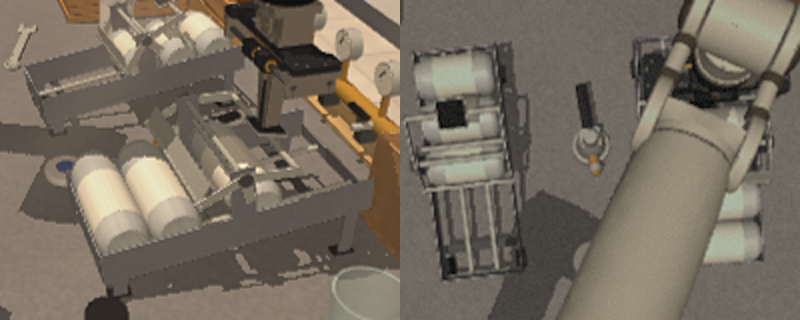

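Both cans lie in the tray and the third is held. I release the paddle and lift clear.

Request:
carry_out:
  steps: [-8,1,0,0,0,0,0,-16,2,0,0,0,0,0,-24,5,0,0,0,0,0,-32,8,0,0,0,0,0,-41,13,0,0,0,0,0,-60,14,0,0,0,0,0,-90,14,0,0,0,0,0,-130,14,0,0,0,0,0,-170,14,0,0,0,0,0,-200,14,0,0,0,0,0,-200,14,0,0,0,0,0,-200,14,0,0,0,0,0,-200,14,0,0,0,0,0,-200,14,0,0,0,0,0,-200,14,0,0,0,0,0]

```text
t: 7.9
ee_pos: [0.613, -0.1702, 0.36]
tcp_rot: [1.082, 1.568, 2.687]
force: [0.3, -0.0, -0.4]
finger_gap: 0.0006
```

```bash
python3 look.py l4
python3 - <<'E'
from h import *
cv2.imwrite("pics/w4.png",ctrl.get_image("wrist")[:,:,::-1])
E
```

```text
7.9 [ 0.613  -0.1702  0.36  ] [ 0.3 -0.  -0.4] [ 0.05 -0.01  0.01]
```

View pics/l4.png

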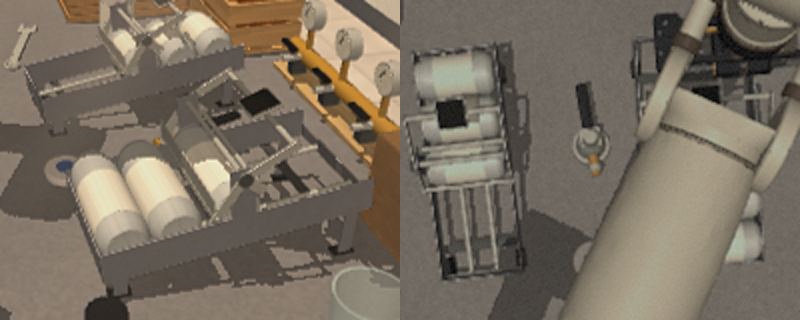

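View pics/w4.png

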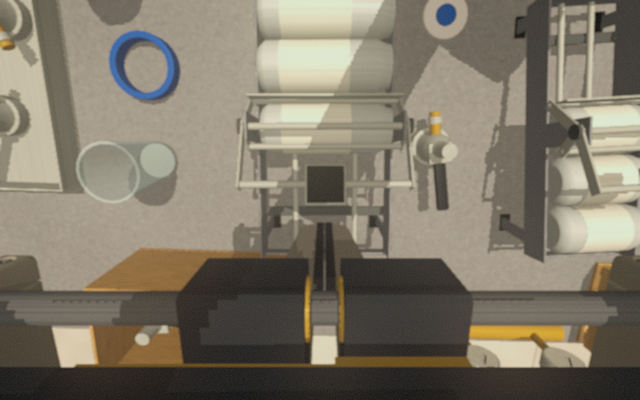

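The wrist view shows two cans in the tray at (325,15) and (325,65), the third behind the gate at (325,125), and the paddle up at (325,184). The hand is clear, so I'm handing in.

Run:
```python
from bench import ctrl
print(ctrl.close_job(), ctrl.sense()["t"])
```

```text
the job is handed in; nothing more can be done
the job is handed in; nothing more can be done
```

I pressed the tall rack's paddle right down with closed fingers, held it until a can had rolled into the tray, and let it fully up. I did this twice, then lifted the hand clear and handed in, about 8 s on the clock.

- **Final state:** in the last side and wrist pictures, two tall cans lie in the front tray and the third waits behind the closed gate. The paddle is up and the fingertips are about 16 cm above it.
- **Forces:** the sensor read about 7 N while the paddle was held down, and near zero after release.
- **Everything else:** the short rack and the items between the racks looked unmoved.
- **Disagreement:** the three cameras put the paddle's sideways position 3–6 mm apart. I used the middle value, and both presses worked.

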